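# Sandwich a specimen between electrodes and hold the dead-man paddle half-way

## Task

Set up the insulation test: lay the flat brown specimen disc centred on the round brass plate of the stand and let go, then stand the plain brass cylinder (not the spare dome) upright in the middle of the disc and let go of it. Only then press the sprung dead-man paddle with the closed fingers, half-way down so that it lies level, never down to its stop, and finish still holding it there, for the program ends while the paddle is held. Leave the spare dome electrode, the timer and the tape roll where they are.

Things in the scene. Friction and masses are not known exactly. Their poses are not given: they have to be found in the camera images.
- stand: Fixed round stand: black foot 110 mm across and 12 mm high, on it a brass plate 75 mm across and 15 mm high (the lower electrode); a small terminal stud, top 20 mm high, stands on the foot 47 mm from the centre along the stand's +x. Origin: centre of the underside, on the bench; z up.
- plate_top (a point): Centre of the flat top of the stand's brass plate, 27 mm above the bench; z up.
- specimen: Loose flat brown pressboard disc, 60 mm across, 8 mm thick, about 30 g, lying on the bench. Origin: centre of its underside; z is the disc's axis, up. Grip it across its rim.
- upper_electrode: Loose plain brass cylinder, 30 mm across, 25 mm high, with a steel stud 8 mm across and 5 mm high on top, about 150 g, standing on the bench. Origin: centre of its underside; z is its axis, up.
- enable_box: Fixed grey box 130 (along its x) by 70 by 14 mm that carries the dead-man paddle. Origin: centre of its underside on the bench; z up. The paddle's hinge line runs along the box's y, 45 mm from the origin towards the box's +x, 46 mm above the bench, between two cheeks (tops 54 mm high). From there the aluminium paddle, 46 mm wide, runs 103 mm towards the box's -x.
- paddle_pad (a point): Centre of the top of the ribbed black rubber pad (36 by 42 mm) on the paddle, 80 mm from the hinge line along the paddle; moves with it. About 71 mm above the bench at rest and 54 mm when the paddle is level. Press straight down here.
- paddle (a joint): Angle of the sprung paddle in rad: 0 at rest (free end raised, sloping 0.22 rad upward from the hinge), 0.22 half-way (level), 0.44 at the lower stop (sloping 0.22 rad downward). 0.1 rad is about 8 mm at the pad. Pushing straight down on the pad takes about 3 N to start, 7 N half-way, 11 N at the stop; it springs back when let go.
- oil_tester: Obstacle, part of the room: the big grey oil tester fixed on the bench to the left of the work, 0.48 (x) by 0.48 (y) m and 0.40 m high; it covers about x 0.45 to 0.93, y 0.09 to 0.57. Origin: on the bench near its middle. Keep the arm and gripper clear of it.
- spare_dome: Bystander: loose mushroom-shaped brass dome electrode on a narrow stem, 25 mm across, 26 mm high; origin at the centre of its underside.
- timer: Bystander: loose pale count-down timer, 60 by 66 by 18 mm; origin at the centre of its underside.
- tape_roll: Bystander: loose tape roll lying flat, 68 mm across, 19 mm high; origin at the centre of its underside.
Not all that is in view belongs to the job. What is shaped like the upper_electrode but black is not meant.

How it is judged (in metres and radians):
On the way, in this order (a step that is already met when the one before it is completed fails the run):
1. the specimen disc lies flat and centred on the brass plate, let go (horizontal distance between specimen and plate_top below 0.008 m and z of specimen in the frame of plate_top between -0.003 and 0.003 m and angle between specimen's own z axis and vertical below 0.06 rad and contact force between the fingers and specimen below 0.1 N and linear speed of specimen below 0.02 m/s), for 0.2 s.
2. the brass cylinder stands upright in the middle of the disc on the plate, let go (all of step 1 and horizontal distance between upper_electrode and plate_top below 0.008 m and z of upper_electrode in the frame of plate_top between 0.005 and 0.011 m and angle between upper_electrode's own z axis and vertical below 0.08 rad and contact force between the fingers and upper_electrode below 0.1 N and linear speed of upper_electrode below 0.02 m/s), for 0.2 s.
3. the fingers hold the paddle half-way down, the stack still standing (horizontal distance between each of specimen, upper_electrode and plate_top below 0.008 m and z of specimen in the frame of plate_top between -0.003 and 0.003 m and angle between specimen's own z axis and vertical below 0.06 rad and z of upper_electrode in the frame of plate_top between 0.005 and 0.011 m and angle between upper_electrode's own z axis and vertical below 0.08 rad and value of joint paddle between 0.16 and 0.28 rad and contact force between the fingers and enable_box above 1.5 N), for 0.3 s.
At the end, for the whole second after the job is handed in: The fingers still press the paddle (over 1.5 N), which stays still at half travel, 0.16 to 0.28 rad (level within 0.06 rad); the specimen lies flat on the plate and the brass cylinder stands upright on the specimen, each within 8 mm of the plate's centre, untouched and at rest (all of step 3 and contact force between the fingers and specimen below 0.1 N and linear speed of each of specimen, upper_electrode below 0.02 m/s and contact force between the fingers and upper_electrode below 0.1 N and velocity of joint paddle between -0.1 and 0.1 rad/s); the arm keeps its last pose, push and grip.
It fails at once if the paddle is pressed before the stack is complete (value of joint paddle above 0.06 rad and not (horizontal distance between each of specimen, upper_electrode and plate_top below 0.008 m and z of specimen in the frame of plate_top between -0.003 and 0.003 m and angle between specimen's own z axis and vertical below 0.06 rad and z of upper_electrode in the frame of plate_top between 0.005 and 0.011 m and angle between upper_electrode's own z axis and vertical below 0.08 rad)).
It fails at once if the paddle is pressed down to its stop (value of joint paddle above 0.4 rad).
It fails at once if a bystander (spare dome, timer, tape roll) is moved by more than 30 mm (distance of any of spare_dome, timer, tape_roll from where it was at the start of the episode above 0.03 m).
It also fails if it takes over 72 s, if anything falls off the work surface, if the arm or the gripper's body presses on something with over 40 N, if the wrist force passes 120 N, or if a joint passes its speed limit or range.

## Robot

A 7-joint arm with a two-finger parallel gripper is mounted at the origin on a cart in front of the work surface, level with it; the furniture and walls round the work are solid. World frame = base frame: x ahead of the robot, y to its left, z up, the work surface at z = 0. Lengths are in m, angles in degrees, forces in N, time in s.
With the tool pointing down it reaches from about 0.425 to 0.875 m from the base axis. Payload 4.7 kg.
Tool frame: the origin (TCP) lies at the very end of the fingers, on their centre line; the grasp point (between the pads) lies 19 mm behind it; z points along the fingers, y is the line along which they close (so a half turn about z gives the same grasp; the last joint's range is limited). The gripper opens to 87 mm and grips with 3 to 60 N. Pads are 19 mm wide; open, the fingers measure 117 mm over their backs; the gripper's body (75 mm by 190 mm) begins 51 mm behind the grasp point.
Start: joints at [-65.884, 18.392, -4.016, 83.108, 1.295, 78.541, -3.26], TCP at [0.257, 0.597, 0.223] pointing down, gripper open.
Joint ranges: [-163.93, 163.93], [-17.29, 119.83], [-79.2, 71.16], [3.27, 140.29], [-89.18, 269.18], [5.43, 117.66], [-154.24, 154.24]. Speed limits (degrees/s): [147.25, 147.25, 180, 180, 180, 180, 180].

## Interface

Orientations are given as [roll, pitch, yaw] about the fixed x, y, z axes, in that order (R = Rz(yaw) Ry(pitch) Rx(roll)).
In Python, from cell import get_obs, read_camera, sign_off, silhouettes gives the robot as it stands.
- The arm moves only by the tool play_rows, never from a script. Its argument "steps" is a list that holds one entry, the list of rows, each a list of 7 numbers: the shift along the tool's x, y, z in m, then the turn, a rotation vector about the tool's x, y, z in rad, then the finger opening in m, from 0 to 0.087. A call has 1 to 12 rows; each row shifts and turns the commanded pose from where the row before left it, along the tool's axes as they then stand; what a row does not reach is not made up. A row lasts 1/10 s, in which the tool goes at most 50 mm and 8.59 degrees, less where a joint would pass 70% of its speed; a pose out of reach is approached as far as the arm can. A call is refused whole if a number of a shift passes 0.05 or a number of a turn 0.15, either way. A call with a gripper value outside its range is refused whole. The fingers move at their own pace and stop on an object; "force" is the grip in N (left out, the last holds). Time passes only in rows, so rows that do not move let the fingers close. It gives the time, the measured TCP pose, the force, the opening and the grip force at its end, in the units of the state.
- get_obs(): the state, without advancing time (a new reading comes with each control period).
- read_camera(name): name is "scene" or "top"; returns a dict with "frame" (400x640x3 uint8, red, green, blue), "intrinsics" (3x3 intrinsics, pixels), "view" (4x4, takes a point from world to camera coordinates). Camera axes: x right, y up, looking along -z (the intrinsics and any distortion apply to the point x, -y, -z); pixel columns grow to the right and rows downward; lengths in m; the calibration is good to about 2 mm. A picture is of the moment at which its call begins. There is no depth.
- sign_off(): hands the job in; it is judged then, once.
Trained networks look in the newest picture that a camera, given by its name, has taken for a name from the list of things; names that differ only in an ending like _2 or _b are one class to them, and where a whole thing is asked for, a point or a joint stands for the part that bears it (a point fixed in the world has none). Each returns a list of dicts, best first, with "p" (0 to 1); they miss things now and then, are a little off and sometimes report something else, mostly with a low value. They report only what shows in the picture. A call takes as long as a camera call. They do not tell look-alikes from the thing itself.
- silhouettes(camera, name): "pixels" (400x640 bool, what is visible of it) and "extent" ([left, top, right, bottom] in pixels, round what is visible of it).
The state is a dict: "time_s": time; "qpos": joint angles; "joint_velocities": joint speeds; "effort": joint torques, N m; "tool_pos": TCP position; "tool_rot": TCP orientation; "force": force on the tool from outside, world axes, zero at the start; "wrist_torque": the same for the moment, N m; "grip_width": finger opening in m; "grasp_force": force on a finger pad.
Only numpy, scipy, OpenCV 4.12 (cv2) and the standard library are available. Lean on these libraries where they do the work, as an engineer would, in place of code of your own. Each camera call takes 0.05 s, during which the arm holds its last target. There are 200 camera calls.

## Working session

There is one attempt and no reset: what is moved stays moved. The work goes in short steps, Python scripts to look and compute and a tool call to move; the robot and the scene stay as the last step left them, time stands still between calls to the robot, and variables do not carry over. Pictures are saved under pics/ and viewed, at most 10 in all, crops included, and the job is handed in when it is done.

Besides the shell and the picture viewer there is one more tool, called after "Emit:" as name(argument=value, ...) on one line, values as JSON. play_rows: Moves the arm, as the interface text tells. Its arguments: {"type":"object","properties":{"steps":{"type":"array","items":{"type":"array","items":{"type":"array","items":{"type":"number"}}}},"force":{"type":"number"}},"required":["steps"]}

```bash
mkdir -p pics; cat > h.py <<'E'
import numpy as np, cv2
from cell import *
def cam(n,save=None):
    c=read_camera(n)
    if save: cv2.imwrite('pics/'+save,c['frame'][:,:,::-1])
    return c
def ray(c,u,v):
    K=np.array(c['intrinsics']);V=np.array(c['view']);R=V[:3,:3];t=V[:3,3]
    d=np.linalg.inv(K)@[u,v,1];d=np.array([d[0],-d[1],-d[2]])
    return -R.T@t,R.T@d
def atz(c,u,v,z):
    o,d=ray(c,u,v);return o+d*(z-o[2])/d[2]
def proj(c,P):
    K=np.array(c['intrinsics']);V=np.array(c['view']);p=V[:3,:3]@np.array(P)+V[:3,3]
    q=K@[p[0],-p[1],-p[2]];return q[:2]/q[2]
E
python3 - <<'E'
from h import *
print({k:np.round(v,3).tolist() for k,v in get_obs().items()})
for n in('scene','top'):
    c=cam(n,n+'0.png');print(n,np.round(c['intrinsics'],1).tolist(),np.round(ray(c,320,200),3).tolist(), [k for k in c])
    for o,z in(('stand',.006),('specimen',.004),('upper_electrode',.0125),('enable_box',.02),('paddle_pad',.07),('spare_dome',.02),('timer',.01),('tape_roll',.01)):
        for s in silhouettes(n,o)[:4]:
            m=s['pixels'];v,u=np.nonzero(m)
            if len(u): print(o,round(s['p'],2),np.round(s['extent']).tolist(),np.round([u.mean(),v.mean()],1),np.round(atz(c,u.mean(),v.mean(),z)[:2],3))
E
```

```text
{'time_s': 0.0, 'qpos': [-65.883, 18.44, -4.015, 83.177, 1.295, 78.54, -3.259], 'joint_velocities': [0.001, 0.06, 0.014, -0.063, 0.033, -0.141, 0.024], 'effort': [-0.0, -49.129, -0.404, -31.252, -0.064, 0.044, 0.0], 'tool_pos': [0.257, 0.596, 0.221], 'tool_rot': [-179.889, 0.005, 156.694], 'force': [-0.14, 1.057, 0.706], 'wrist_torque': [0.018, -0.006, 0.014], 'grasp_force': 0.0, 'grip_width': 0.087}
scene [[470.7, 0.0, 318.1], [0.0, 470.7, 199.7], [0.0, 0.0, 1.0]] [[-0.498, 0.295, 1.129], [0.686, -0.189, -0.703]] ['frame', 'intrinsics', 'view']
stand 0.88 [378.0, 172.0, 400.0, 196.0] [386.6 184.4] [ 0.616 -0.254]
stand 0.45 [257.0, 249.0, 279.0, 272.0] [269.9 260.2] [0.387 0.205]
upper_electrode 0.39 [310.0, 247.0, 318.0, 258.0] [311.4 252.7] [0.378 0.079]
timer 0.63 [417.0, 217.0, 444.0, 233.0] [432.7 223.4] [ 0.4   -0.331]
tape_roll 0.74 [259.0, 253.0, 280.0, 268.0] [269.9 260.1] [0.384 0.205]
top [[410.2, 0.0, 309.0], [0.0, 410.2, 199.5], [0.0, 0.0, 1.0]] [[0.491, 0.009, 1.045], [0.064, -0.018, -0.998]] ['frame', 'intrinsics', 'view']
stand 0.91 [387.0, 153.0, 435.0, 197.0] [410.2 175.1] [ 0.617 -0.241]
stand 0.19 [221.0, 258.0, 252.0, 285.0] [235.8 269.8] [0.386 0.205]
specimen 0.66 [379.0, 240.0, 405.0, 261.0] [391.7 249.1] [ 0.431 -0.188]
upper_electrode 0.57 [282.0, 265.0, 291.0, 280.0] [285.6 272.1] [0.379 0.079]
upper_electrode 0.36 [438.0, 244.0, 466.0, 274.0] [449.9 258.8] [ 0.405 -0.33 ]
enable_box 0.87 [322.0, 145.0, 357.0, 194.0] [338.3 169.6] [ 0.632 -0.057]
paddle_pad 0.65 [327.0, 144.0, 353.0, 188.0] [339.7 168. ] [ 0.63  -0.057]
timer 0.65 [437.0, 248.0, 465.0, 274.0] [449.8 258.6] [ 0.405 -0.331]
tape_roll 0.69 [223.0, 260.0, 251.0, 286.0] [234.4 271.1] [0.383 0.208]
```

```bash
python3 - <<'E'
import cv2
a=cv2.imread('pics/top0.png')[110:310,190:490];cv2.imwrite('pics/t0c.png',cv2.resize(a,(800,533),interpolation=cv2.INTER_CUBIC))
a=cv2.imread('pics/scene0.png')[150:310,240:480];cv2.imwrite('pics/s0c.png',cv2.resize(a,(800,533),interpolation=cv2.INTER_CUBIC))
E
```

```text
(no output)
```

View pics/t0c.png

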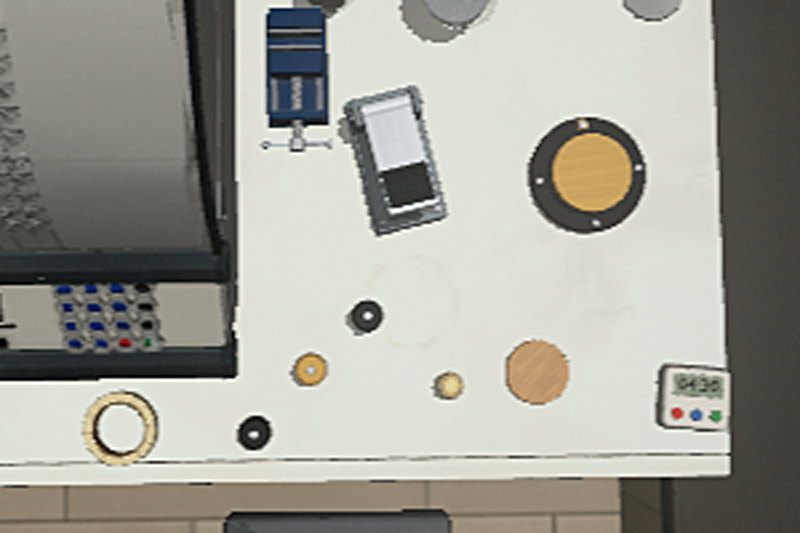

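View pics/s0c.png

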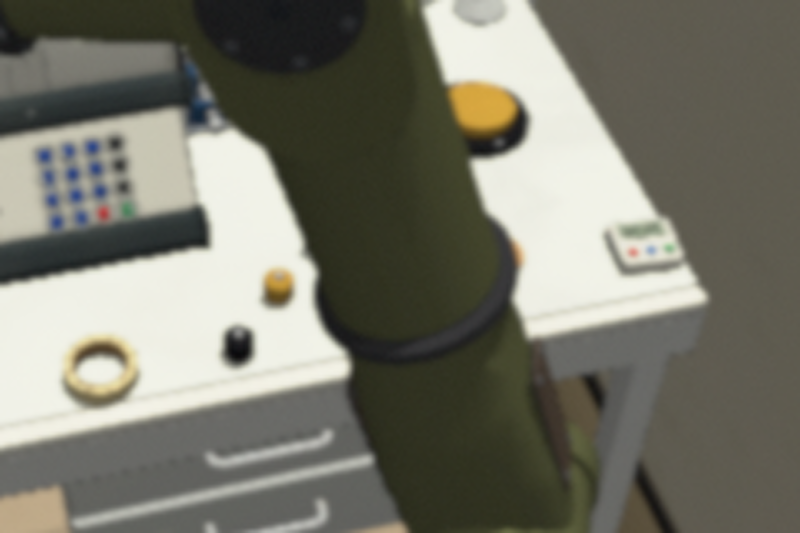

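Top view, full-image pixels: candidates for the cylinder are the brass one with a stud (306,249), the small brass dome (358,254), and black look-alikes at (328,228) and (285,272). The network's `upper_electrode` hit at (285,272) is a black one, so I choose (306,249). The disc is at (391,249), the stand at (411,175) and the pad at (343,180).

```bash
python3 - <<'E'
from h import *
c=cam('top','top1.png');f=c['frame'];h=cv2.cvtColor(f,cv2.COLOR_RGB2HSV)
br=((h[...,1]>85)&(h[...,2]>70)&(h[...,0]<30)).astype(np.uint8)
n,l,st,ce=cv2.connectedComponentsWithStats(br)
for i in range(1,n):
    if st[i,4]>25 and 280<ce[i][0]<480 and 130<ce[i][1]<290: 
        m=(l==i).astype(np.uint8);k=cv2.findContours(m,0,2)[0][0].reshape(-1,2).astype(np.float32)
        (x,y),r=cv2.minEnclosingCircle(k)
        print(st[i].tolist(),np.round(ce[i],1),(x,y,r),[(z,np.round(atz(c,*ce[i],z)[:2],4).tolist()) for z in(.008,.02,.027)])
for o in('paddle_pad','enable_box'):
    s=silhouettes('top',o)[0]['pixels'].astype(np.uint8);k=max(cv2.findContours(s,0,2)[0],key=cv2.contourArea);print(o,cv2.minAreaRect(k))
dk=((f.max(2)<60)).astype(np.uint8)[160:200,325:365]
n,l,st,ce=cv2.connectedComponentsWithStats(dk)
for i in range(1,n):
    if st[i,4]>30: p=ce[i]+[325,160];print('pad',st[i],p,atz(c,*p,.071))
a=f[225:265,290:370,::-1];cv2.imwrite('pics/e.png',cv2.resize(a,(800,400),interpolation=cv2.INTER_CUBIC))
E
```

```text
[397, 160, 30, 30, 711] [411.6 174.2] (411.5, 174.5, 15.182326316833496) [(0.008, [0.6189, -0.2435]), (0.02, [0.6174, -0.2406]), (0.027, [0.6165, -0.2389])]
[380, 238, 23, 24, 432] [390.9 249.2] (391.1451721191406, 249.14515686035156, 11.891145706176758) [(0.008, [0.4309, -0.1854]), (0.02, [0.4316, -0.1832]), (0.027, [0.432, -0.1819])]
[301, 243, 11, 12, 101] [306.  248.1] (306.1666564941406, 248.1666717529297, 5.892665863037109) [(0.008, [0.437, 0.0274]), (0.02, [0.4376, 0.0272]), (0.027, [0.438, 0.027])]
[354, 250, 9, 9, 42] [358.2 253.8] (358.0, 254.0, 4.472236156463623) [(0.008, [0.4208, -0.1033]), (0.02, [0.4216, -0.102]), (0.027, [0.4221, -0.1012])]
paddle_pad ((339.5994567871094, 167.61048889160156), (43.446144104003906, 19.446056365966797), 74.57783508300781)
enable_box ((338.4411926269531, 169.76470947265625), (51.66008758544922, 28.134132385253906), 75.96376037597656)
pad [  8  11  20  17 225] [342.39111111 178.96444444] [ 0.60284835 -0.06320126  0.071     ]
```

View pics/e.png

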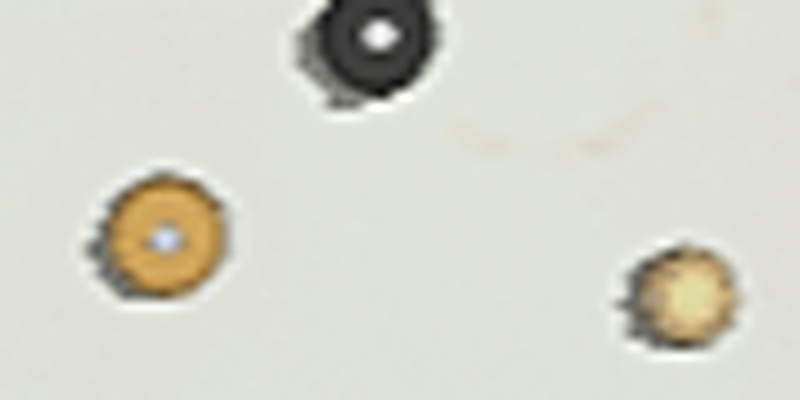

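The crop confirms it: the brass cylinder with the steel stud is at (306,248), the dome is to its right and the black look-alike is above. I'll lift over the tester first and then swing round.

Emit:
play_rows(steps=[[[0,-0.02,-0.045,0,0,0,0.087],[0,-0.02,-0.045,0,0,0,0.087],[0,-0.02,-0.045,0,0,0,0.087],[0,-0.02,-0.045,0,0,0,0.087],[0,-0.02,-0.045,0,0,0,0.087],[0,-0.02,-0.045,0,0,0,0.087],[0,0,0,0,0,0,0.087]]])

```text
time_s: 1.75
tool_pos: [0.2093, 0.4861, 0.5012]
tool_rot: [179.2, -0.0, 156.7]
force: [0.6, 0.2, 0.6]
grip_width: 0.0867
grasp_force: 0.0
```

Emit:
play_rows(steps=[[[-0.047,-0.002,0,0,0,0.09,0.087],[-0.047,-0.002,0,0,0,0.09,0.087],[-0.047,-0.002,0,0,0,0.09,0.087],[-0.047,-0.002,0,0,0,0.09,0.087],[-0.047,-0.002,0,0,0,0.09,0.087],[-0.047,-0.002,0,0,0,0.09,0.087],[-0.047,-0.002,0,0,0,0.09,0.087],[-0.047,-0.002,0,0,0,0.09,0.087],[-0.047,-0.002,0,0,0,0.09,0.087],[-0.047,-0.002,0,0,0,0.09,0.087],[-0.047,-0.002,0,0,0,0.09,0.087],[-0.047,-0.002,0,0,0,0.09,0.087]]])

```text
time_s: 2.95
tool_pos: [0.5254, 0.0494, 0.4919]
tool_rot: [-180.0, 0.0, 94.6]
force: [-0.1, 0.1, -0.4]
grip_width: 0.0872
grasp_force: 0.0
```

Emit:
play_rows(steps=[[[-0.042,-0.01,0.02,0,0,0.082,0.087],[-0.041,-0.01,0.03,0,0,0.082,0.087],[-0.04,-0.01,0.04,0,0,0.082,0.087],[-0.04,-0.01,0.045,0,0,0.082,0.087],[-0.04,-0.01,0.045,0,0,0.082,0.087],[-0.04,-0.01,0.045,0,0,0.082,0.087],[0,0,0.045,0,0,0,0.087],[0,0,0.045,0,0,0,0.087],[0,0,0,0,0,0,0.087],[0,0,0,0,0,0,0.087],[0,0,0,0,0,0,0.087]]])

```text
time_s: 4.05
tool_pos: [0.4519, -0.1546, 0.2108]
tool_rot: [179.8, -0.1, 66.7]
force: [0.1, -0.4, 0.3]
grip_width: 0.0871
grasp_force: 0.0
```

```bash
cat >> h.py <<'E'
from scipy.spatial.transform import Rotation as Ro
def st(): 
    o=get_obs();p=np.array(o['tool_pos']);R=Ro.from_euler('xyz',o['tool_rot'],degrees=True);return o,p,R
def to(x,y,z,yaw=None):
    o,p,R=st();d=R.inv().apply(np.array([x,y,z])-p)
    print('t',o['time_s'],'pos',np.round(p,4),'rot',np.round(o['tool_rot'],2),'shift',np.round(d,4),'grip',o['grip_width'],'F',np.round(o['force'],1))
    if yaw is not None: print('turn',np.round((R.inv()*Ro.from_euler('xyz',[180,0,yaw],degrees=True)).as_rotvec(),3))
E
python3 -c "
from h import *
to(.431,-.1854,.002,66.7)
cam('scene','s2.png');a=cv2.imread('pics/s2.png')[130:310,290:490];cv2.imwrite('pics/s2c.png',cv2.resize(a,(666,600)))"
```

```text
t 4.05 pos [ 0.4519 -0.1546  0.2108] rot [ 1.7977e+02 -6.0000e-02  6.6650e+01] shift [-0.0367 -0.0078  0.2087] grip 0.08706915702031301 F [ 0.1 -0.4  0.3]
turn [ 0.004 -0.001 -0.001]
```

View pics/s2c.png

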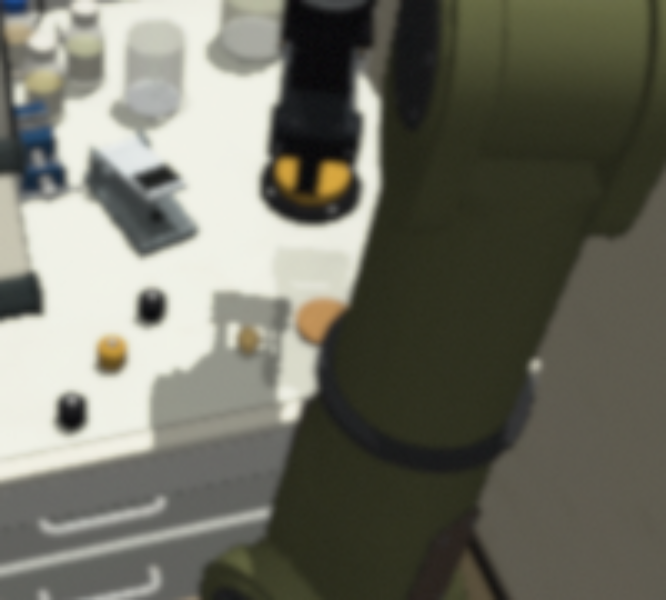

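The gripper hangs upright near the disc, which is at about (387,226), with the dome clear to its left at (364,232). Next I move sideways, then down.

Emit:
play_rows(steps=[[[-0.0367,-0.0078,0.0,0.004,0,0,0.087],[0,0,0.04,0,0,0,0.087],[0,0,0.045,0,0,0,0.087],[0,0,0.045,0,0,0,0.087],[0,0,0.03,0,0,0,0.087],[0,0,0.02,0,0,0,0.087],[0,0,0,0,0,0,0.087],[0,0,0,0,0,0,0.087]]])

```text
time_s: 4.9
tool_pos: [0.4293, -0.1851, 0.0297]
tool_rot: [-179.9, -0.0, 66.7]
force: [-0.1, -0.6, 0.8]
grip_width: 0.087
grasp_force: 0.0
```

```bash
python3 -c "
from h import *
to(.431,-.1854,.002,66.7)
cam('top','t3.png');a=cv2.imread('pics/t3.png')[210:290,340:450];cv2.imwrite('pics/t3c.png',cv2.resize(a,(770,560)))"
```

```text
t 4.9 pos [ 0.4293 -0.1851  0.0297] rot [-1.799e+02 -1.000e-02  6.665e+01] shift [0.0004 0.0017 0.0277] grip 0.08696277064341515 F [-0.1 -0.6  0.8]
turn [-0.002 -0.    -0.001]
```

View pics/t3c.png

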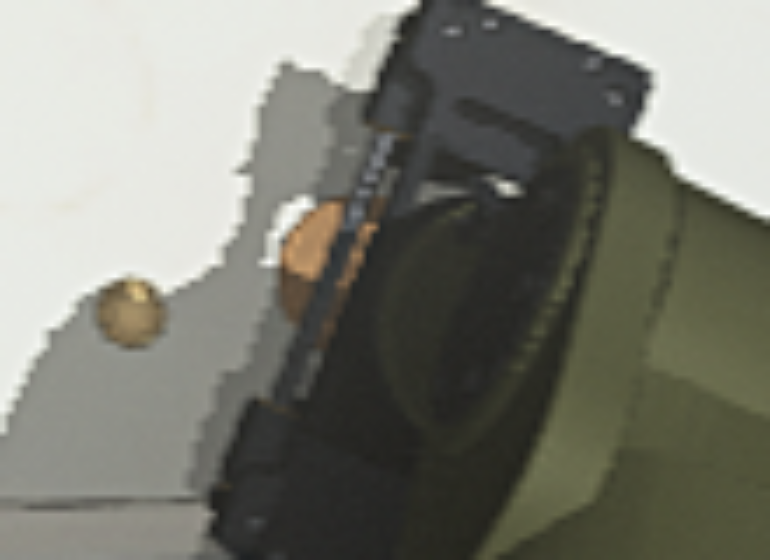

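The disc lies between the open fingers around (387,246), and the dome is well clear at (358,254). I go down and grip.

Emit:
play_rows(steps=[[[0,0.0017,0.014,0,0,0,0.087],[0,0,0.0125,0,0,0,0.087],[0,0,0,0,0,0,0.087],[0,0,0,0,0,0,0.05],[0,0,0,0,0,0,0.05],[0,0,0,0,0,0,0.05],[0,0,0,0,0,0,0.05],[0,0,0,0,0,0,0.05],[0,0,0,0,0,0,0.05],[0,0,0,0,0,0,0.05]]], force=15)

```text
time_s: 5.95
tool_pos: [0.4296, -0.1854, 0.0021]
tool_rot: [-179.8, -0.0, 66.6]
force: [-0.3, 0.3, 4.4]
grip_width: 0.059
grasp_force: 15.0
```

```bash
python3 -c "
from h import *
to(.6165,-.239,.11,68.8)"
```

```text
t 5.95 pos [ 0.4296 -0.1854  0.0021] rot [-1.7983e+02 -2.0000e-02  6.6630e+01] shift [ 0.025   0.1925 -0.1085] grip 0.05896849241583824 F [-0.3  0.3  4.4]
turn [-0.003 -0.    -0.038]
```

Emit:
play_rows(steps=[[[0,0,-0.03,0,0,0,0.05],[0,0,-0.04,0,0,0,0.05],[0,0.02,-0.03,0,0,0,0.05],[0.005,0.035,-0.0085,0,0,0,0.05],[0.01,0.04,0,0,0,0,0.05],[0.01,0.04,0,0,0,0,0.05],[0,0.035,0,0,0,0,0.05],[0,0.0225,0,0,0,0,0.05],[0,0,0,0,0,0,0.05],[0,0,0,0,0,0,0.05],[0,0,0,0,0,0,0.05]]])

```text
time_s: 7.05
tool_pos: [0.6149, -0.2386, 0.109]
tool_rot: [-179.7, -0.0, 66.6]
force: [0.5, -0.7, -0.6]
grip_width: 0.0591
grasp_force: 15.0
```

```bash
python3 -c "
from h import *
to(.6165,-.239,.029,66.6)"
```

```text
t 7.05 pos [ 0.6149 -0.2386  0.109 ] rot [-1.7968e+02 -2.0000e-02  6.6600e+01] shift [0.0002 0.0021 0.08  ] grip 0.05914693386278595 F [ 0.5 -0.7 -0.6]
turn [-0.006 -0.    -0.   ]
```

Emit:
play_rows(steps=[[[0,0.002,0.02,-0.005,0,0,0.05],[0,0,0.03,0,0,0,0.05],[0,0,0.015,0,0,0,0.05],[0,0,0.009,0,0,0,0.05],[0,0,0.006,0,0,0,0.05],[0,0,0,0,0,0,0.05],[0,0,0,0,0,0,0.05],[0,0,0,0,0,0,0.05]]])

```text
time_s: 7.85
tool_pos: [0.6185, -0.24, 0.0303]
tool_rot: [179.9, -0.0, 66.6]
force: [-0.1, -0.3, -0.0]
grip_width: 0.0593
grasp_force: 15.0
```

```bash
python3 -c "
from h import *
to(.6165,-.239,.029,66.6)"
```

```text
t 7.85 pos [ 0.6185 -0.24    0.0303] rot [ 1.7985e+02 -2.0000e-02  6.6620e+01] shift [ 0.0001 -0.0023  0.0013] grip 0.05925252439882862 F [-0.1 -0.3 -0. ]
turn [ 0.003 -0.     0.   ]
```

Then lower the last millimetre, release and rise.

Emit:
play_rows(steps=[[[0,-0.002,0.0015,0,0,0,0.05],[0,0,0,0,0,0,0.05],[0,0,0,0,0,0,0.087],[0,0,0,0,0,0,0.087],[0,0,0,0,0,0,0.087],[0,0,0,0,0,0,0.087],[0,0,-0.01,0,0,0,0.087],[0,0,-0.03,0,0,0,0.087],[0,-0.02,-0.05,0,0,0,0.087],[0,-0.04,-0.05,0,0,0,0.087],[0,-0.05,0,0,0,0,0.087],[0,-0.05,0,0,0,0,0.087]]])

```text
time_s: 9.05
tool_pos: [0.4781, -0.1799, 0.1548]
tool_rot: [179.8, -0.0, 66.6]
force: [-1.2, 1.1, 1.0]
grip_width: 0.0868
grasp_force: 0.0
```

```bash
python3 -c "
from h import *
to(.438,.027,.15,93.5)
c=cam('top','t4.png');a=cv2.imread('pics/t4.png')[120:280,290:450];cv2.imwrite('pics/t4c.png',cv2.resize(a,(600,600),interpolation=cv2.INTER_CUBIC))
"
```

```text
t 9.05 pos [ 0.4781 -0.1799  0.1548] rot [ 1.7977e+02 -2.0000e-02  6.6570e+01] shift [ 0.1739 -0.1191  0.0044] grip 0.08682066834419486 F [-1.2  1.1  1. ]
turn [ 0.004  0.001 -0.47 ]
```

View pics/t4c.png

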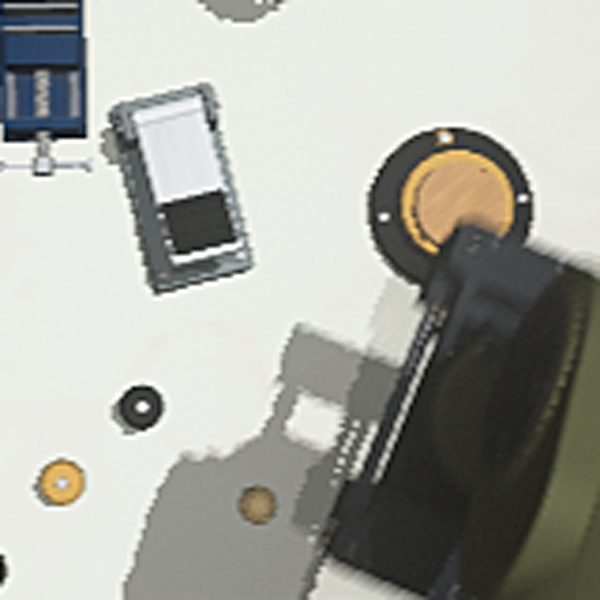

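The disc lies on the plate within about 2 mm. I'll measure that properly once the arm is clear of it. Now on to the cylinder.

Emit:
play_rows(steps=[[[0,0,0,0.002,0,-0.1175,0.087],[0,0,0,0.002,0,-0.1175,0.087],[0,0,0,0,0,-0.1175,0.087],[0,0,0,0,0,-0.1175,0.087],[0.03,-0.0034,0,0,0,0,0.087],[0.04,-0.006,0,0,0,0,0.087],[0.045,-0.006,0,0,0,0,0.087],[0.045,-0.006,0,0,0,0,0.087],[0.035,-0.004,0,0,0,0,0.087],[0.014,-0.002,0,0,0,0,0.087],[0,0,0,0,0,0,0.087],[0,0,0,0,0,0,0.087]]])

```text
time_s: 10.3
tool_pos: [0.4386, 0.0266, 0.1539]
tool_rot: [-179.9, -0.0, 93.5]
force: [-0.4, -0.4, -0.4]
grip_width: 0.0872
grasp_force: 0.0
```

```bash
python3 - <<'E'
from h import *
to(.438,.027,.005,93.5)
c=cam('top','t5.png');f=c['frame'];h=cv2.cvtColor(f,cv2.COLOR_RGB2HSV)
a=f[150:200,380:440];hh=h[150:200,380:440]
cv2.imwrite('pics/t5c.png',cv2.resize(a[:,:,::-1],(720,600),interpolation=cv2.INTER_CUBIC))
br=((hh[...,1]>85)&(hh[...,2]>70)&(hh[...,0]<30))
di=br&(hh[...,1]<150)
for nme,m,z in(('plate',br,.027),('disc',di,.035)):
    m=cv2.morphologyEx(m.astype(np.uint8),cv2.MORPH_OPEN,np.ones((3,3)))
    k=max(cv2.findContours(m,0,2)[0],key=cv2.contourArea)
    (x,y),r=cv2.minEnclosingCircle(k);M=cv2.moments(k);u,v=M['m10']/M['m00']+380,M['m01']/M['m00']+150
    print(nme,u,v,x+380,y+150,r,atz(c,u,v,z),atz(c,x+380,y+150,z))
E
```

```text
t 10.3 pos [0.4386 0.0266 0.1539] rot [-1.7988e+02 -4.0000e-02  9.3520e+01] shift [ 0.0004 -0.0002  0.1489] grip 0.08719511118629641 F [-0.4 -0.4 -0.4]
turn [-0.002 -0.001  0.   ]
plate 411.81844532279314 173.5870882740448 411.5 174.5 15.182326316833496 [ 0.61816363 -0.23951531  0.027     ] [ 0.61589184 -0.23864724  0.027     ]
disc 411.81844532279314 173.5870882740448 411.5 174.5 15.182326316833496 [ 0.61716545 -0.23756146  0.035     ] [ 0.61491152 -0.23670021  0.035     ]
```

View pics/t5c.png

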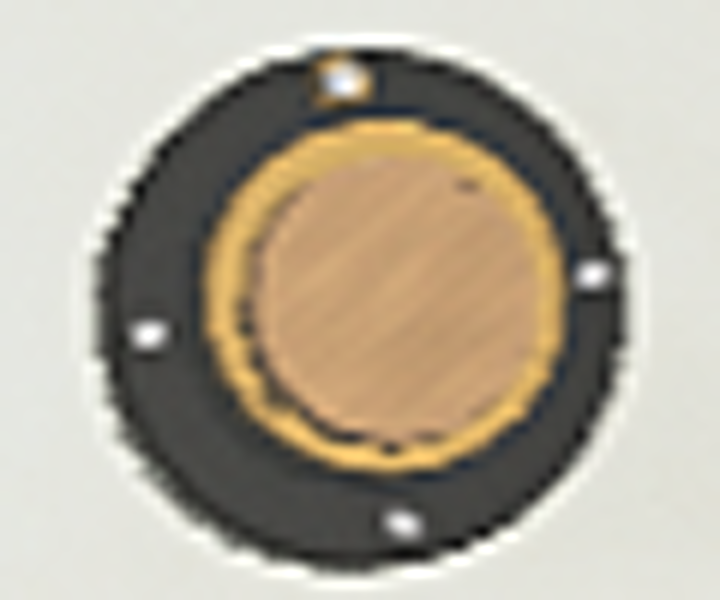

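The close view shows the disc concentric with the plate. The plate centre is at crop (386,294) and the disc at (399,297), which is about 2 mm off after parallax. Next, down to the cylinder and grip.

Emit:
play_rows(steps=[[[0,0,0.04,0,0,0,0.07],[0,0,0.045,0,0,0,0.07],[0,0,0.035,0,0,0,0.07],[0,0,0.02,0,0,0,0.07],[0,0,0.008,0,0,0,0.07],[0,0,0,0,0,0,0.02],[0,0,0,0,0,0,0.02],[0,0,0,0,0,0,0.02],[0,0,0,0,0,0,0.02],[0,0,0,0,0,0,0.02],[0,0,0,0,0,0,0.02],[0,0,0,0,0,0,0.02]]], force=20)

```text
time_s: 11.55
tool_pos: [0.4381, 0.0278, 0.0059]
tool_rot: [-179.9, -0.1, 93.6]
force: [-0.1, -1.0, 2.4]
grip_width: 0.0294
grasp_force: 20.0
```

```bash
python3 -c "
from h import *
to(.6165,-.239,.11,68.8)"
```

```text
t 11.55 pos [0.4381 0.0278 0.0059] rot [-1.7988e+02 -8.0000e-02  9.3560e+01] shift [-0.2772  0.1613 -0.1048] grip 0.02936361369260942 F [-0.1 -1.   2.4]
turn [-0.002 -0.001  0.432]
```

Emit:
play_rows(steps=[[[0,0,-0.03,0,0,0,0.02],[0,0,-0.045,0,0,0,0.02],[-0.01,0.005,-0.04,0,0,0,0.02],[-0.03,0.018,-0.02,0,0,0,0.02],[-0.041,0.024,0,0,0,0,0.02],[-0.041,0.024,0,0,0,0,0.02],[-0.041,0.024,0,0,0,0,0.02],[-0.041,0.024,0,0,0,0,0.02],[-0.041,0.024,0,0,0,0,0.02],[-0.032,0.0183,0,0,0,0,0.02],[0,0,0,0,0,0,0.02],[0,0,0,0,0,0,0.02]]])

```text
time_s: 12.75
tool_pos: [0.6155, -0.2396, 0.1385]
tool_rot: [-179.7, -0.1, 93.5]
force: [-0.2, 1.5, -1.8]
grip_width: 0.0292
grasp_force: 20.0
```

```bash
python3 -c "
from h import *
to(.6165,-.239,.0415,93.5)"
```

```text
t 12.75 pos [ 0.6155 -0.2396  0.1385] rot [-1.797e+02 -6.000e-02  9.345e+01] shift [0.0005 0.0015 0.097 ] grip 0.02919095453850232 F [-0.2  1.5 -1.8]
turn [-0.005 -0.001 -0.001]
```

Emit:
play_rows(steps=[[[0,0.001,0.02,-0.005,0,0,0.02],[0,0,0.035,0,0,0,0.02],[0,0,0.022,0,0,0,0.02],[0,0,0.012,0,0,0,0.02],[0,0,0.006,0,0,0,0.02],[0,0,0,0,0,0,0.02],[0,0,0,0,0,0,0.02],[0,0,0,0,0,0,0.02]]])

```text
time_s: 13.55
tool_pos: [0.6183, -0.2392, 0.0462]
tool_rot: [179.7, -0.0, 93.6]
force: [1.2, -0.9, -1.7]
grip_width: 0.029
grasp_force: 20.0
```

```bash
python3 -c "
from h import *
to(.6165,-.239,.0405,93.5)"
```

```text
t 13.55 pos [ 0.6183 -0.2392  0.0462] rot [ 1.7974e+02 -2.0000e-02  9.3550e+01] shift [ 0.0003 -0.0018  0.0057] grip 0.029006768014362177 F [ 1.2 -0.9 -1.7]
turn [ 0.004 -0.     0.001]
```

Emit:
play_rows(steps=[[[0,-0.001,0.002,0.002,0,0,0.02],[0,0,0.002,0,0,0,0.02],[0,0,0.001,0,0,0,0.02],[0,0,0,0,0,0,0.02],[0,0,0,0,0,0,0.02]]])

```text
time_s: 14.05
tool_pos: [0.6167, -0.239, 0.041]
tool_rot: [179.9, -0.1, 93.5]
force: [-2.1, 1.2, 4.8]
grip_width: 0.0296
grasp_force: 20.0
```

Contact: the force went from −1.7 N to +4.8 N, so I release.

Emit:
play_rows(steps=[[[0,0,0,0,0,0,0.034],[0,0,0,0,0,0,0.04],[0,0,0,0,0,0,0.06],[0,0,0,0,0,0,0.06],[0,0,0,0,0,0,0.06],[0,0,-0.01,0,0,0,0.06],[0,0,-0.03,0,0,0,0.06],[0,0,-0.04,0,0,0,0.06],[0,0,-0.03,0,0,0,0.06],[0,0,0,0,0,0,0.02],[0,0,0,0,0,0,0]]])

```text
time_s: 15.15
tool_pos: [0.6169, -0.2392, 0.1512]
tool_rot: [179.9, -0.0, 93.6]
force: [0.0, -0.2, -1.6]
grip_width: 0.0509
grasp_force: 0.0
```

```bash
python3 -c "
from h import *
to(.603,-.063,.15,84)"
```

```text
t 15.15 pos [ 0.6169 -0.2392  0.1512] rot [ 1.7986e+02 -3.0000e-02  9.3550e+01] shift [ 0.1767 -0.003   0.0012] grip 0.05091171684884413 F [ 0.  -0.2 -1.6]
turn [ 0.002 -0.001  0.167]
```

Emit:
play_rows(steps=[[[0.03,0,0,0,0,0,0],[0.045,0,0,0,0,0,0],[0.045,0,0,0,0,0,0],[0.04,-0.003,0,0,0,0,0],[0.0167,0,0,0,0,0,0],[0,0,0,0,0,0,0],[0,0,0,0,0,0,0],[0,0,0,0,0,0,0]]])

```text
time_s: 15.95
tool_pos: [0.602, -0.0654, 0.1496]
tool_rot: [-180.0, 0.0, 93.4]
force: [-0.0, -0.8, -0.6]
grip_width: 0.0006
grasp_force: 0.0
```

```bash
python3 - <<'E'
from h import *
to(.603,-.063,.072)
c=cam('top','t6.png');a=c['frame'][125:215,320:450];s=cam('scene')
b=s['frame'][155:225,330:430]
print([np.round(proj(c,[.6165,-.239,z]),1).tolist() for z in(.027,.035,.06,.065)],[np.round(proj(s,[.6165,-.239,z]),1).tolist() for z in(.027,.035,.065)])
cv2.imwrite('pics/t6c.png',np.hstack([cv2.resize(x[:,:,::-1],None,fx=400/x.shape[1],fy=400/x.shape[1],interpolation=cv2.INTER_CUBIC)[:275] for x in(a,b)]))
E
```

```text
t 15.95 pos [ 0.602  -0.0654  0.1496] rot [-1.7997e+02  2.0000e-02  9.3380e+01] shift [0.0023 0.0011 0.0776] grip 0.000567588992646202 F [-0.  -0.8 -0.6]
[[411.6, 174.3], [412.4, 173.8], [414.9, 172.5], [415.4, 172.2]] [[383.1, 180.5], [383.3, 178.8], [384.2, 172.3]]
```

View pics/t6c.png

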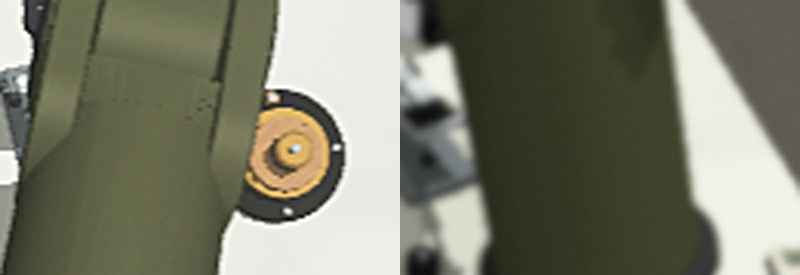

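The cylinder stands in the middle of the disc: the stud is at about (415,173), and I expected (415,172). Now the press, in two stages.

Emit:
play_rows(steps=[[[0.002,0.001,0.025,0,0,0,0],[0,0,0.028,0,0,0,0],[0,0,0.012,0,0,0,0],[0,0,0.006,0,0,0,0],[0,0,0,0,0,0,0],[0,0,0,0,0,0,0],[0,0,0,0,0,0,0]]])

```text
time_s: 16.75
tool_pos: [0.6042, -0.0609, 0.0802]
tool_rot: [179.9, -0.1, 93.5]
force: [0.6, -0.3, 0.4]
grip_width: 0.0006
grasp_force: 0.0
```

Emit:
play_rows(steps=[[[0,0,0.004,0,0,0,0],[0,0,0.004,0,0,0,0],[0,0,0.003,0,0,0,0],[0,0,0,0,0,0,0],[0,0,0,0,0,0,0],[0,0,0,0,0,0,0]]])

```text
time_s: 17.35
tool_pos: [0.6033, -0.0608, 0.0682]
tool_rot: [180.0, -0.1, 93.5]
force: [-2.7, 0.0, 3.9]
grip_width: 0.0004
grasp_force: 1.8
```

Emit:
play_rows(steps=[[[0,0,0.004,0,0,0,0],[0,0,0.004,0,0,0,0],[0,0,0.003,0,0,0,0],[0,0,0.002,0,0,0,0],[0,0,0,0,0,0,0],[0,0,0,0,0,0,0],[0,0,0,0,0,0,0]]])

```text
time_s: 18.05
tool_pos: [0.6024, -0.0611, 0.0549]
tool_rot: [-179.9, -0.1, 93.5]
force: [-4.4, -0.2, 7.4]
grip_width: 0.0005
grasp_force: 3.5
```

```bash
python3 -c "
from h import *
for i in range(4):
  to(.603,-.063,.054); read_camera('top')"
```

```text
t 18.05 pos [ 0.6024 -0.0611  0.0549] rot [-1.799e+02 -6.000e-02  9.354e+01] shift [-0.002   0.0005  0.0009] grip 0.000535192411714561 F [-4.4 -0.2  7.4]
t 18.1 pos [ 0.6024 -0.061   0.0549] rot [-1.7991e+02 -6.0000e-02  9.3540e+01] shift [-0.002   0.0004  0.0009] grip 0.0007613713016390896 F [-4.  -0.5  7.3]
t 18.15 pos [ 0.6025 -0.0611  0.055 ] rot [-1.7991e+02 -6.0000e-02  9.3540e+01] shift [-0.002   0.0004  0.001 ] grip 0.0003114782359696222 F [-4.6 -1.1  7.2]
t 18.2 pos [ 0.6024 -0.0611  0.055 ] rot [-1.7991e+02 -6.0000e-02  9.3530e+01] shift [-0.0019  0.0004  0.001 ] grip 0.0005556918785265561 F [-4.1 -1.   7.3]
```

Emit:
play_rows(steps=[[[0,0,0.0005,0,0,0,0],[0,0,0,0,0,0,0],[0,0,0,0,0,0,0],[0,0,0,0,0,0,0],[0,0,0,0,0,0,0],[0,0,0,0,0,0,0],[0,0,0,0,0,0,0]]])

```text
time_s: 18.95
tool_pos: [0.6024, -0.0611, 0.0545]
tool_rot: [-179.9, -0.1, 93.5]
force: [-4.3, -0.4, 7.0]
grip_width: 0.0006
grasp_force: 3.6
```

```bash
python3 -c "
from h import *
to(.603,-.063,.054)
c=cam('top');cv2.imwrite('pics/t7.png',cv2.resize(c['frame'][120:220,320:450,::-1],(650,500)))"
```

```text
t 18.95 pos [ 0.6024 -0.0611  0.0545] rot [-1.7991e+02 -6.0000e-02  9.3530e+01] shift [-0.0019  0.0005  0.0005] grip 0.0006329842147056494 F [-4.3 -0.4  7. ]
```

View pics/t7.png

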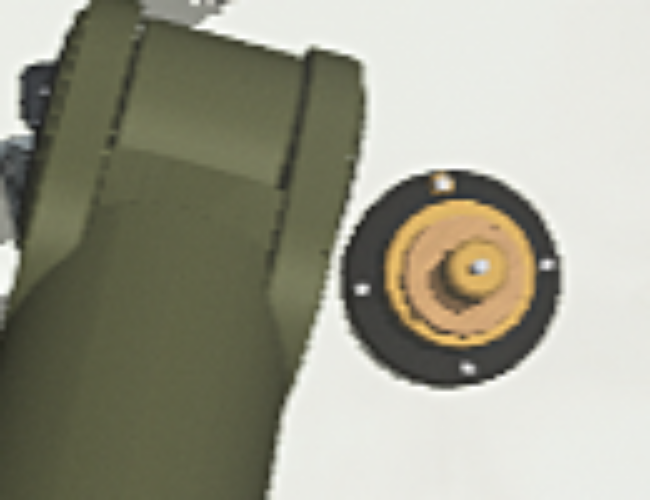

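The stack stands undisturbed, with the stud at about (416,173), within 3 mm of the plate's centre. The paddle is held with 7 N at the level height.

```bash
python3 -c "
from cell import *
print(sign_off())"
```

```text
the job is handed in; nothing more can be done
None
```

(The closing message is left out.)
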